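Clear the V-blocks out of the gauge drawer, load the plug gauges and shut it

ROBOT

A 6-joint arm with a two-finger parallel gripper is mounted at the origin on the work surface. World frame = base frame: x ahead of the robot, y to its left, z up, the work surface at z = 0. Lengths are in m, angles in rad, forces in N, time in s.
With the tool pointing down it reaches from about 0.25 to 0.725 m from the base axis. Payload 4 kg.
Tool frame: the origin (TCP) lies on the centre line of the jaws, within the pads' length; the fingertips stand 22 mm ahead of it and the grasp point (between the pads) lies 3 mm ahead of it (bot.tip_reach is the distance from the TCP to the fingertips, in m); z points along the fingers, y is the line along which they close (so a half turn about z gives the same grasp; the last joint's range is limited). The gripper opens to 85 mm and grips with 20 to 120 N. Pads are 22 mm wide; open, the fingers measure 114 mm over their backs; the gripper's body (76 mm by 85 mm) begins 54 mm behind the grasp point. The pads swing forward as they close: fully open they stand 13 mm farther back than shut.
Start: joints at [0, 0.241, 0.005, 1.335, 0, 1.571], TCP at [0.5, -0, 0.253] pointing down, gripper open.
Joint ranges: [-2.72, 2.72], [-1.05, 1.87], [-1.09, 1.28], [-1.99, 2.15], [-1.42, 1.44], [-3.14, 3.14]. Speed limits (rad/s): [2.79, 2.79, 3.14, 3.14, 3.14, 3.14].

INTERFACE

Orientations are given as a unit quaternion [x, y, z, w].
In Python, from workcell import bot gives the robot as it stands. The module is installed in compiled form; this text tells all that it offers.
- The arm moves only by the tool apply_moves, never from a script. Its argument "commands" is a list of rows, each a list of 4 numbers: the shift along the tool's x, y, z scaled (see below), then the turn about the tool's z scaled (see below). In form: [[tx, ty, tz, roll], ...]. A call has exactly 5 rows; each row shifts and turns the commanded pose from where the row before left it, along the tool's axes as they then stand; what a row does not reach is not made up. The controller multiplies each number of a shift by 20 mm and each number of a turn by 60 degrees. A row lasts 1/12 s, in which the tool goes at most 41.7 mm and 7.16 degrees, less where a joint would pass 70% of its speed; a pose out of reach is approached as far as the arm can. A call with a number of a shift or a turn outside -1 to 1 is refused whole. A call with a gripper value outside its range is refused whole. "claw" is the closure, from 0 (fully open) to 1 (shut), set as the call begins (left out, the last holds). The fingers move at their own pace and stop on an object; the grip force is fixed at half the most. Time passes only in rows, so rows that do not move let the fingers close, or fill a call up. It gives the time, the measured TCP pose, the force, the opening and the grip force at its end, in the units of the state.
- bot.get_obs(): the state, without advancing time (a new reading comes with each control period).
- bot.camera(name): name is "scene" or "side" or "wrist"; returns a dict with "image" (384x512x3 uint8, blue, green, red), "camera_matrix" (3x3 intrinsics, pixels), "R" (3x3) and "t" (3): a world point X has camera coordinates R X + t. Camera axes: x right, y down, z forward; pixel columns grow to the right and rows downward; lengths in m; the calibration is good to about 2 mm. A picture is of the moment at which its call begins. There is no depth.
- bot.job_done(): hands the job in; it is judged then, once.
The state is a dict: "clock": time; "joint_pos": joint angles; "joint_vel": joint speeds; "tau": joint torques, N m; "eef_pos": TCP position; "tool_rot": TCP orientation; "ft_force": force on the tool from outside, world axes, zero at the start; "ft_torque": the same for the moment, N m; "grip_width": finger opening in m; "grasp_force": force on a finger pad.
Only numpy, scipy, OpenCV 4.12 (cv2) and the standard library are available. Lean on these libraries where they do the work, as an engineer would, in place of code of your own. Each camera call takes 0.05 s, during which the arm holds its last target. There are 200 camera calls.

TASK

The gauge drawer under the granite plate cannot be shut because V-blocks have been left standing in it: first move every V-block out of the drawer onto the dark plate above it. Then lay every blue-handled plug gauge from the bench flat on the drawer's floor, none on top of another, and last push the drawer fully home until it clicks shut. Leave the dial stand, the micrometer case, the oil bottle and the mug where they are.

Things in the scene. Friction and masses are not known exactly. Their poses are not given: they have to be found in the camera images.
- plate_top (a point): Centre of the top of the dark granite plate, 260 (x) by 320 (y) mm, 25 mm thick, top 90 mm above the bench; it covers a fixed low grey drawer base of the same outline. x runs from the base's drawer front to its back, z up; the front face is at x = -130 mm. The opening below the plate is 53 mm high above the drawer floor, so a V-block standing there blocks the drawer
- drawer (a joint): How far the drawer is pulled out (m): 0 is fully home, at most 0.16. It slides along the base's -x to open. A spring catch is crossed over the last 14 mm and then holds it home; a push of about 10 N shuts it
- drawer_floor (a point): Centre of the drawer's light grey floor, 12 mm above the bench; moves with the drawer, axes as plate_top. Inside 180 (x) by 280 (y) mm. Side and back walls: 25 mm above the floor, 6 mm thick. Blue front panel: x = -102 to -90 mm, 316 mm wide, 44 mm above the floor. In the open: x = -90 mm to -90 mm + the drawer's joint value; the rest is below the plate
- drawer_pull (a point): Middle of the outer edge of the aluminium pull strip on the drawer's blue front panel, 50 mm above the bench, moving with the drawer: the strip is 200 mm long (y), 8 mm thick (z) and stands 14 mm out from the panel. Push here along +x to shut the drawer
- vblock0: Steel-grey V-block, 56 (x) by 44 (y) by 68 (z) mm, about 0.4 kg, with a V groove 32 mm wide along x in its top face; the outer side walls are flat. Origin at its centre, z up when standing. It starts standing in the drawer. May be absent (None)
- vblock1: Steel-grey V-block, 56 (x) by 44 (y) by 68 (z) mm, about 0.4 kg, with a V groove 32 mm wide along x in its top face; the outer side walls are flat. Origin at its centre, z up when standing. It starts standing in the drawer. May be absent (None)
- vblock2: Steel-grey V-block, 56 (x) by 44 (y) by 68 (z) mm, about 0.4 kg, with a V groove 32 mm wide along x in its top face; the outer side walls are flat. Origin at its centre, z up when standing. It starts standing in the drawer. May be absent (None)
- gauge0: Plug gauge 100 mm long, about 0.16 kg: blue square-section handle 60 mm long and 26 mm thick, with an 18 mm thick steel plug at each end (green ring at +x, 23 mm long; red ring at -x, 17 mm long). Origin in the middle of the handle on its axis, x along its length; lying flat, the origin is 13 mm above what it lies on. It starts lying on the bench. May be absent (None)
- gauge1: Plug gauge 100 mm long, about 0.16 kg: blue square-section handle 60 mm long and 26 mm thick, with an 18 mm thick steel plug at each end (green ring at +x, 23 mm long; red ring at -x, 17 mm long). Origin in the middle of the handle on its axis, x along its length; lying flat, the origin is 13 mm above what it lies on. It starts lying on the bench. May be absent (None)
- gauge2: Plug gauge 100 mm long, about 0.16 kg: blue square-section handle 60 mm long and 26 mm thick, with an 18 mm thick steel plug at each end (green ring at +x, 23 mm long; red ring at -x, 17 mm long). Origin in the middle of the handle on its axis, x along its length; lying flat, the origin is 13 mm above what it lies on. It starts lying on the bench. May be absent (None)
- gauge3: Plug gauge 100 mm long, about 0.16 kg: blue square-section handle 60 mm long and 26 mm thick, with an 18 mm thick steel plug at each end (green ring at +x, 23 mm long; red ring at -x, 17 mm long). Origin in the middle of the handle on its axis, x along its length; lying flat, the origin is 13 mm above what it lies on. It starts lying on the bench. May be absent (None)
- dial_stand: Bystander: dial-indicator stand on the rear of the plate, grey block 55 by 50 by 55 mm with a steel post and a black dial, 150 mm high. Origin under the block's centre
- case: Bystander: black micrometer case 150 by 75 by 34 mm on the bench. Origin under its centre
- oil: Bystander: yellow oil bottle with a red cap, 48 mm thick and 120 mm high, on the bench. Origin under its centre
- mug: Bystander: white mug, 76 mm wide and 90 mm high, on the bench. Origin under its centre
Things that resemble listed ones, but are neither listed nor needed, are in the scene too. Leave any orange or purple look-alike of the vblock1 alone.

How it is judged:
By the outcome, as a careful person would: the job done as asked, in the order asked, and still so for the second after the job is handed in, with the robot touching nothing.
Of vblock0, vblock1, vblock2 only 2 to 3 are there at a start; the rules pass over those that are not, and their reading is None.
Of gauge0, gauge1, gauge2, gauge3 only 3 to 4 are there at a start; the rules pass over those that are not, and their reading is None.
At some moment in a run one of gauge0, gauge1, gauge2, gauge3 may be knocked a few centimetres aside while the robot is not near it.
Once in a run the grip may slacken for a moment while it holds something.
It also fails if it takes over 210 s, if anything falls off the work surface, if the arm or the gripper's body presses on something with over 40 N, if the wrist force passes 120 N, or if a joint passes its speed limit or range.

## Working session

There is one attempt and no reset: what is moved stays moved. The work goes in short steps, Python scripts to look and compute and a tool call to move; the robot and the scene stay as the last step left them, time stands still between calls to the robot, and variables do not carry over. Pictures are saved under pics/ and viewed, at most 14 in all, crops included, and the job is handed in when it is done.

Besides the shell and the picture viewer there is one more tool, called after ">>>" by a JSON object that holds its "fn" and its "kwargs". apply_moves: Moves the arm, as the interface text tells. Shifts and turns lie within -1 to 1; 1 stands for 20 mm of shift or 60 degrees of turn. Its arguments: {"type":"object","properties":{"commands":{"type":"array","items":{"type":"array","items":{"type":"number","minimum":-1,"maximum":1}}},"claw":{"type":"number"}},"required":["commands"]}

```bash
mkdir -p pics; cat > h.py <<'E'
import numpy as np, cv2
from workcell import bot
def cam(n):
    c=bot.camera(n); return c['image'].copy(),np.array(c['camera_matrix']),np.array(c['R']),np.array(c['t'])
def ray(c,u,v,z):
    _,K,R,t=c; d=R.T@np.linalg.solve(K,[u,v,1.]); o=-R.T@t
    return o+d*(z-o[2])/d[2]
def proj(c,X):
    _,K,R,t=c; p=K@(R@np.array(X)+t); return p[:2]/p[2]
E
python3 - <<'E'
from h import *
for n in ['scene','side','wrist']:
    c=cam(n); cv2.imwrite(f'pics/{n}0.png',c[0]); print(n,-c[2].T@c[3],c[2][2])
o=bot.get_obs(); print(o['clock'],o['eef_pos'],o['tool_rot'],o['grip_width'])
E
```

```text
scene [ 1.12938379 -0.32667777  0.93629478] [-0.51662225  0.30722105 -0.79919752]
side [0.54762492 0.80046555 0.76119024] [ 0.05486199 -0.75895951 -0.64882249]
wrist [0.49930955 0.07210934 0.37214167] [-0.00110713 -0.27970595 -0.96008508]
0.15 [4.99569276e-01 1.07276601e-05 2.52605194e-01] [ 7.07094029e-01  7.07119079e-01 -5.64292243e-04 -5.69007907e-04] 0.0851780704672397
```

View pics/scene0.png

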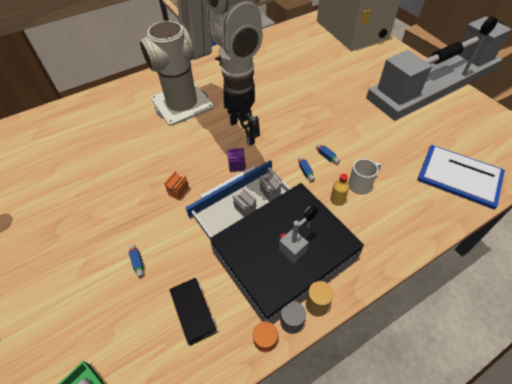

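View pics/side0.png

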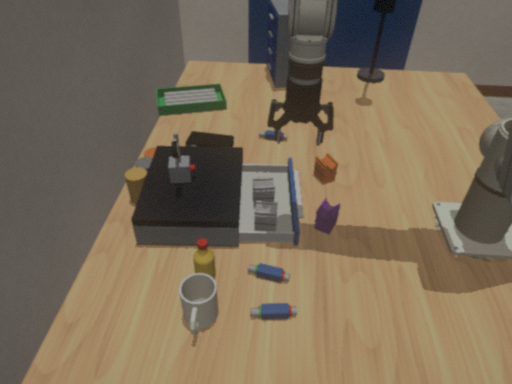

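The scene view shows two grey V-blocks in the drawer (~(245,202), (271,184)). Three blue gauges lie on the bench, at (306,170), (328,154) and (137,261). The orange block (177,184) and the purple one (236,159) are look-alikes standing outside the drawer. The side view agrees. Next I'll measure and check an enlarged crop.

```bash
cat >> h.py <<'E'
def blobs(m,amin):
    n,l,s,ce=cv2.connectedComponentsWithStats(m.astype(np.uint8))
    return [(l==i) for i in range(1,n) if s[i,4]>=amin]
def gauges(c,z=0.013,amin=25):
    """blue handle blobs -> centre, long-axis direction on plane z"""
    h=cv2.cvtColor(c[0],cv2.COLOR_BGR2HSV); m=cv2.inRange(h,(100,120,60),(125,255,255))
    m=cv2.morphologyEx(m,cv2.MORPH_CLOSE,np.ones((3,3)))
    out=[]
    for b in blobs(m>0,amin):
        v,u=np.nonzero(b); P=np.array([ray(c,a,d,z)[:2] for a,d in zip(u,v)])
        (cx,cy),(w,hh),an=cv2.minAreaRect((P*1000).astype(np.float32))
        if w<hh: an+=90; w,hh=hh,w
        if abs(cx)<1000 and abs(cy)<700 and w<350: out.append((len(u),(round(u.mean()),round(v.mean())),round(cx),round(cy),round(w),round(hh),round((an+90)%180-90)))
    return out
E
python3 - <<'E'
from h import *
S=cam('scene');D=cam('side')
for c in (S,D):
    for g in gauges(c): print(g)
    print()
    h=cv2.cvtColor(c[0],cv2.COLOR_BGR2HSV)
    m=cv2.inRange(h,(0,0,0),(180,255,50))
    for b in blobs(m>0,400):
        v,u=np.nonzero(b); print('dark',len(u),u.mean(),v.mean())
        hull=cv2.convexHull(np.stack([u,v],1).astype(np.int32)); a=cv2.approxPolyDP(hull,6,True)[:,0]
        for p in a: print(p,ray(c,*p,0.09)[:2].round(3),ray(c,*p,0.034)[:2].round(3))
a=cv2.resize(S[0][140:250,170:350],None,fx=4,fy=4,interpolation=2)[:300]
b=cv2.resize(D[0][145:245,135:335],None,fx=3.6,fy=3.6,interpolation=2)[:300]
a=a[:,:720];b=b[:,:720]
cv2.imwrite('pics/crop1.png',np.vstack([cv2.resize(a,(720,300)),cv2.resize(b,(720,300))]))
E
```

```text
(88, (327, 152), 525, 310, 55, 27, 8)
(603, (459, 184), 842, 615, 237, 175, 29)
(92, (305, 167), 541, 207, 57, 24, -15)
(332, (226, 187), 473, -41, 323, 21, -86)
(149, (135, 258), 554, -396, 56, 23, -6)

dark 517 245.13539651837525 41.95551257253385
[254  30] [-0.169  0.442] [-0.255  0.493]
[254  48] [-0.05   0.369] [-0.128  0.415]
[237  54] [-0.051  0.288] [-0.129  0.328]
[236  36] [-0.171  0.352] [-0.257  0.396]
dark 1271 240.9645948072384 104.18646734854445
[251 144] [0.416 0.072] [0.369 0.099]
[231 123] [0.294 0.066] [0.239 0.092]
[225  77] [0.058 0.172] [-0.013  0.205]
[251  74] [0.096 0.266] [0.028 0.305]
[258 127] [0.361 0.133] [0.31  0.164]
dark 9924 283.86477226924626 249.12283353486498
[362 245] [0.886 0.128] [0.87  0.158]
[267 318] [ 0.912 -0.184] [ 0.897 -0.175]
[211 238] [ 0.655 -0.197] [ 0.623 -0.189]
[301 184] [0.636 0.112] [0.604 0.141]
dark 462 475.8961038961039 236.45021645021646
[510 207] [1.017 0.556] [1.009 0.614]
[468 251] [1.045 0.346] [1.039 0.39 ]
[455 249] [1.023 0.322] [1.016 0.365]
dark 1679 192.50327575938059 311.2400238237046
[214 332] [ 0.874 -0.303] [ 0.857 -0.301]
[190 344] [ 0.868 -0.36 ] [ 0.851 -0.363]
[171 289] [ 0.728 -0.345] [ 0.701 -0.346]
[195 279] [ 0.736 -0.284] [ 0.71  -0.281]

dark 557 381.0 22.95152603231598
[396   0] [-0.122 -1.884] [-0.178 -2.108]
[370  72] [ 0.188 -0.79 ] [ 0.158 -0.923]
[374   2] [ 0.019 -1.823] [-0.025 -2.041]
dark 1236 302.7046925566343 91.53478964401295
[324  61] [ 0.369 -0.883] [ 0.354 -1.023]
[318 110] [ 0.413 -0.449] [ 0.402 -0.553]
[294 120] [ 0.496 -0.372] [ 0.492 -0.47 ]
[284 105] [ 0.531 -0.472] [ 0.53  -0.579]
[288  61] [ 0.522 -0.866] [ 0.52  -1.005]
dark 6931 191.96652719665272 189.04010965228682
[224 136] [ 0.713 -0.251] [ 0.727 -0.339]
[240 162] [ 0.649 -0.119] [ 0.658 -0.196]
[237 226] [0.629 0.137] [0.636 0.082]
[134 224] [0.873 0.153] [0.9 0.1]
[159 147] [ 0.898 -0.171] [ 0.927 -0.252]
[193 133] [ 0.812 -0.258] [ 0.834 -0.347]
```

View pics/crop1.png

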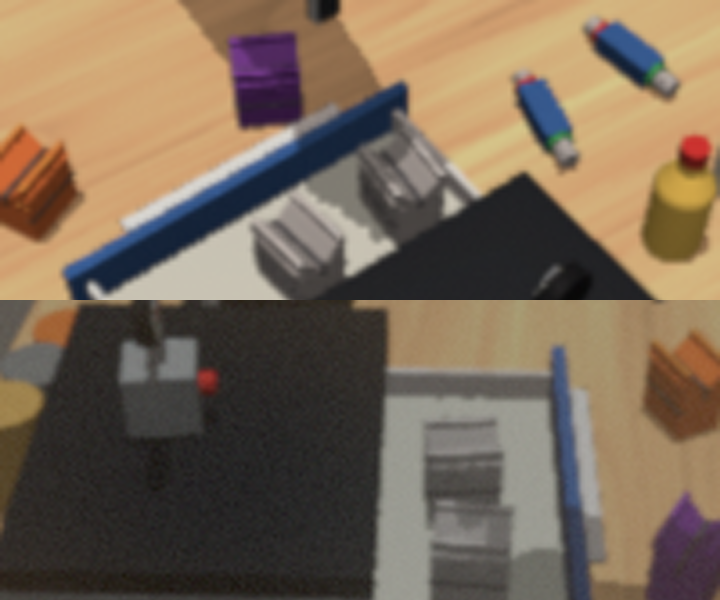

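View pics/wrist0.png

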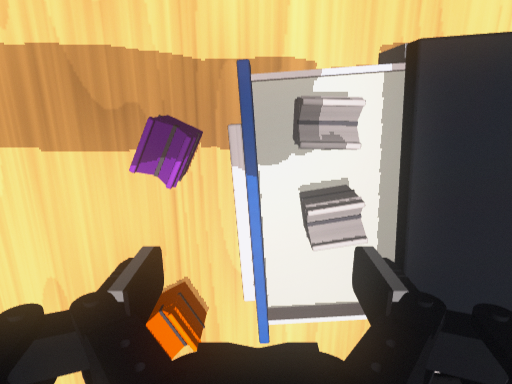

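The crops show the grey pair standing inside the drawer: upper block ~(331,123) and lower block ~(335,217) in the wrist view. The orange and purple blocks sit outside on the bench. I'll measure block edges in an enlarged wrist crop.

```bash
python3 - <<'E'
from h import *
c=cam('wrist'); np.savez('w0.npz',*c)
a=cv2.resize(c[0][50:270,230:430],None,fx=3.6,fy=2.7,interpolation=2)
a=cv2.resize(c[0][80:265,225:425],None,fx=3.2,fy=3.2,interpolation=2)
for k in range(0,200,20): cv2.putText(a,str(225+k),(int(k*3.2),10),0,.35,(0,0,255)); cv2.line(a,(int(k*3.2),0),(int(k*3.2),5),(0,0,255))
for k in range(0,185,20): cv2.putText(a,str(80+k),(0,int(k*3.2)+4),0,.35,(0,0,255))
cv2.imwrite('pics/wc.png',a)
h=cv2.cvtColor(c[0],cv2.COLOR_BGR2HSV); m=cv2.inRange(h,(105,150,60),(125,255,255))
for b in blobs(m>0,300):
    v,u=np.nonzero(b); 
    r=cv2.minAreaRect(np.stack([u,v],1).astype(np.float32)); 
    print([ (p.round(),ray(c,*p,.056)[:2].round(3)) for p in cv2.boxPoints(r)])
# plate front top edge
g=cv2.inRange(h,(0,0,0),(180,255,60))
for v in range(60,340,40):
    u=400+np.argmax(g[v,400:]>0); print(u,v,ray(c,u,v,.09)[:2].round(4))
E
```

```text
[(array([256., 291.], dtype=float32), array([ 0.498, -0.135])), (array([264., 290.], dtype=float32), array([ 0.507, -0.134])), (array([268., 341.], dtype=float32), array([ 0.512, -0.203])), (array([260., 342.], dtype=float32), array([ 0.502, -0.203]))]
405 60 [0.6197 0.1033]
404 100 [0.623  0.0719]
401 140 [0.6247 0.0383]
400 180 [0.6283 0.0023]
400 220 [ 0.6332 -0.0363]
400 260 [ 0.6384 -0.0779]
400 300 [ 0.644  -0.1229]
```

View pics/wc.png

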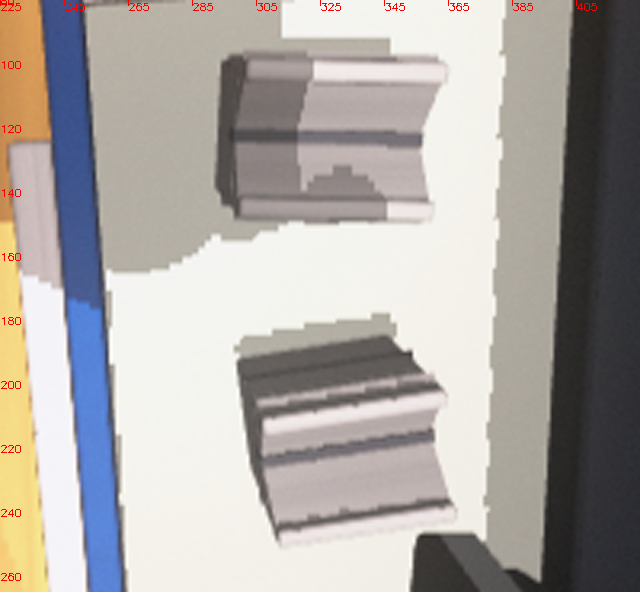

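```bash
python3 - <<'E'
from h import *
d=np.load('w0.npz'); c=[d[f'arr_{i}'] for i in range(4)]
for n,q in dict(A=[(248,58),(447,60),(432,219),(238,218)],B=[(259,405),(445,382),(456,520),(282,544)]).items():
    P=np.array([ray(c,225+x/3.2,80+y/3.2,.08)[:2] for x,y in q])
    print(n,P.round(4).tolist(),P.mean(0).round(4),[round(float(np.linalg.norm(P[i]-P[i-1])),4) for i in range(4)],
     np.degrees(np.arctan2(*(P[1]-P[0]+P[2]-P[3])[::-1])).round(1))
# panel top inner/outer edges
for p in [(45,0),(84,0),(93,592),(126,592)]: print(ray(c,225+p[0]/3.2,80+p[1]/3.2,.056)[:2].round(4))
E
```

```text
A [[0.5385, 0.0733], [0.5929, 0.0729], [0.5927, 0.0294], [0.5374, 0.0296]] [0.5654 0.0513] [0.0437, 0.0543, 0.0435, 0.0553] -0.3
B [[0.5459, -0.0265], [0.601, -0.0192], [0.6086, -0.064], [0.555, -0.0723]] [ 0.5776 -0.0455] [0.0467, 0.0556, 0.0455, 0.0542] 8.2
[0.482  0.0895]
[0.4934 0.0895]
[ 0.4957 -0.1024]
[ 0.507  -0.1024]
```

>>> {"fn": "apply_moves", "kwargs": {"commands": [[0, 0, 0.2, -0.1], [0, 0, 0.2, -0.1], [0, 0, 0.2, -0.1], [0, 0, 0.2, -0.1], [0, 0, 0.2, -0.1]], "claw": 0.25}}

```text
clock: 0.72
eef_pos: [0.4999, -0.0, 0.233]
tool_rot: [0.498, 0.867, -0.0, -0.0]
ft_force: [0.0, -0.9, -0.4]
grip_width: 0.0641
grasp_force: 0.0
```

```bash
python3 - <<'E'
from h import *
from scipy.spatial.transform import Rotation as R
o=bot.get_obs(); print(o['clock'],np.round(o['joint_pos'],3),o['grip_width'],R.from_quat(o['tool_rot']).as_matrix().round(3))
S=cam('scene'); print(ray(S,283,237,.1),ray(S,294,250,.12))
E
```

```text
0.7167 [-0.     0.25  -0.035  1.285 -0.     1.042] 0.06407368545695631 [[-0.504  0.863 -0.   ]
 [ 0.863  0.504 -0.   ]
 [ 0.    -0.    -1.   ]]
[ 0.75980069 -0.03667192  0.1       ] [ 0.81411469 -0.04118201  0.12      ]
```

>>> {"fn": "apply_moves", "kwargs": {"commands": [[0, 0, 0.2, -0.1], [0, 0, 0.2, -0.1], [0, 0, 0.2, -0.1], [0, 0, 0.2, -0.1], [0, 0, 0.2, -0.1]]}}

```text
clock: 1.18
eef_pos: [0.5, 0.0, 0.2132]
tool_rot: [0.257, 0.966, 0.0, 0.0]
ft_force: [-0.2, 0.8, 0.6]
grip_width: 0.0643
grasp_force: 0.0
```

>>> {"fn": "apply_moves", "kwargs": {"commands": [[0, 0, 0.2, -0.1], [0, 0, 0.2, -0.1], [0, 0, 0.2, -0.1], [0, 0, 0.2, -0.1], [0, 0, 0.2, -0.1]]}}

```text
clock: 1.6
eef_pos: [0.5, 0.0, 0.1932]
tool_rot: [-0.001, 1.0, 0.0, 0.0]
ft_force: [-0.4, -0.7, -0.2]
grip_width: 0.0639
grasp_force: 0.0
```

>>> {"fn": "apply_moves", "kwargs": {"commands": [[-0.65, 0.51, 0, 0], [-0.65, 0.51, 0, 0], [-0.65, 0.51, 0, 0], [-0.65, 0.51, 0, 0], [-0.65, 0.51, 0, 0]]}}

```text
clock: 2.02
eef_pos: [0.5656, 0.0515, 0.1934]
tool_rot: [0.001, 1.0, -0.0, -0.0]
ft_force: [-0.6, -0.6, -0.2]
grip_width: 0.0639
grasp_force: 0.0
```

>>> {"fn": "apply_moves", "kwargs": {"commands": [[0, 0, 0.3, 0], [0, 0, 0.3, 0], [0, 0, 0, 0], [0, 0, 0, 0], [0, 0, 0, 0]]}}

```text
clock: 2.43
eef_pos: [0.5642, 0.0504, 0.1812]
tool_rot: [0.001, 1.0, -0.0, -0.0]
ft_force: [0.4, 0.3, -0.3]
grip_width: 0.064
grasp_force: 0.0
```

```bash
python3 - <<'E'
from h import *
c=cam('wrist'); np.savez('w1.npz',*c)
o=bot.get_obs(); print(o['clock'],np.round(o['eef_pos'],4),o['tool_rot'],-c[2].T@c[3])
cv2.imwrite('pics/w1.png',c[0])
E
```

```text
2.4833 [0.5646 0.0505 0.1815] [ 5.09388658e-04  9.99999867e-01 -4.65316833e-05 -6.22120005e-05] [0.49297711 0.05164974 0.30092515]
```

View pics/w1.png

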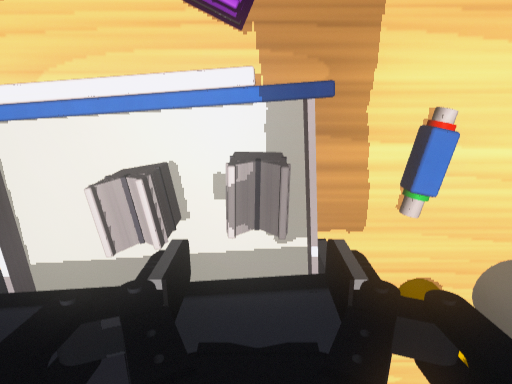

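```bash
python3 - <<'E'
from h import *
d=np.load('w1.npz'); c=[d[f'arr_{i}'] for i in range(4)]
print('panel ends',ray(c,334,88,.056)[:2],ray(c,0,112,.056)[:2],'wall in/out',[ray(c,*p,.037)[:2].round(4) for p in [(305,110),(315,110),(311,250),(319,250)]])
print('A',[ray(c,*p,.08)[:2].round(4) for p in [(227,165),(290,165),(228,238),(288,238)]])
for g in gauges(c): print(g)
E
```

```text
panel ends [0.4847636  0.10697315] [ 0.50172816 -0.13906539] wall in/out [array([0.5008, 0.0893]), array([0.5008, 0.0973]), array([0.6231, 0.0998]), array([0.6231, 0.107 ])]
A [array([0.5367, 0.0302]), array([0.5367, 0.0742]), array([0.5921, 0.0295]), array([0.5921, 0.0743])]
(5177, (167, 100), 494, -29, 292, 13, -86)
(1861, (435, 162), 548, 212, 61, 26, -12)
```

>>> {"fn": "apply_moves", "kwargs": {"commands": [[0, 0.08, 0.8, 0], [0, 0, 0.8, 0], [0, 0, 0.8, 0], [0, 0, 0.8, 0], [0, 0, 0.8, 0]]}}

```text
clock: 2.9
eef_pos: [0.565, 0.0522, 0.1012]
tool_rot: [0.0, 1.0, 0.0, 0.001]
ft_force: [-0.2, -0.4, 0.4]
grip_width: 0.0642
grasp_force: 0.0
```

>>> {"fn": "apply_moves", "kwargs": {"commands": [[0, 0, 0.6, 0], [0, 0, 0.5, 0], [0, 0, 0.4, 0], [0, 0, 0.25, 0], [0, 0, 0, 0]]}}

```text
clock: 3.32
eef_pos: [0.5644, 0.0524, 0.0655]
tool_rot: [0.0, 1.0, -0.0, -0.001]
ft_force: [-0.6, 0.2, -0.3]
grip_width: 0.064
grasp_force: 0.0
```

>>> {"fn": "apply_moves", "kwargs": {"commands": [[0, 0, 0, 0], [0, 0, 0, 0], [0, 0, 0, 0], [0, 0, 0, 0], [0, 0, 0, 0]], "claw": 1}}

```text
clock: 3.73
eef_pos: [0.5659, 0.0522, 0.0674]
tool_rot: [0.0, 1.0, -0.0, 0.001]
ft_force: [1.5, -3.6, 4.2]
grip_width: 0.0433
grasp_force: 62.1
```

>>> {"fn": "apply_moves", "kwargs": {"commands": [[0, 0, 0, 0], [0, 0, 0, 0], [0, 0, 0, 0], [0, 0, 0, 0], [0, 0, 0, 0]]}}

```text
clock: 4.15
eef_pos: [0.5658, 0.0522, 0.0673]
tool_rot: [0.0, 1.0, -0.0, 0.001]
ft_force: [0.3, -2.7, 5.8]
grip_width: 0.0429
grasp_force: 62.3
```

>>> {"fn": "apply_moves", "kwargs": {"commands": [[0, 0, -0.6, 0], [0, 0, -1, 0], [0, 0, -1, 0], [0, 0, -1, 0], [0, 0, -1, 0]]}}

```text
clock: 4.57
eef_pos: [0.5636, 0.0532, 0.1575]
tool_rot: [-0.0, 1.0, 0.001, -0.002]
ft_force: [0.6, -0.5, -5.1]
grip_width: 0.0437
grasp_force: 61.8
```

>>> {"fn": "apply_moves", "kwargs": {"commands": [[0, 0, -0.2, 0], [-0.5, 0, 0, 0], [-0.8, 0, 0, 0], [-0.8, 0, 0, 0], [-0.8, 0, 0, 0]]}}

```text
clock: 4.98
eef_pos: [0.6223, 0.0531, 0.16]
tool_rot: [-0.0, 1.0, 0.0, -0.002]
ft_force: [-0.5, 0.4, -4.9]
grip_width: 0.0433
grasp_force: 62.1
```

>>> {"fn": "apply_moves", "kwargs": {"commands": [[-0.8, 0, 0, 0], [-0.8, 0, 0, 0], [-0.8, 0, 0, 0], [-0.7, 0, 0, 0], [-0.3, 0, 0, 0]]}}

```text
clock: 5.4
eef_pos: [0.6914, 0.053, 0.1591]
tool_rot: [-0.0, 1.0, 0.0, -0.002]
ft_force: [0.4, 1.1, -3.8]
grip_width: 0.0435
grasp_force: 62.0
```

>>> {"fn": "apply_moves", "kwargs": {"commands": [[0, 0, 0, 0], [0, 0, 0, 0], [0, 0, 0, 0], [0, 0, 0, 0], [0, 0, 0, 0]]}}

```text
clock: 5.82
eef_pos: [0.6904, 0.0527, 0.1626]
tool_rot: [-0.0, 1.0, 0.0, -0.0]
ft_force: [0.3, 0.0, -3.8]
grip_width: 0.0433
grasp_force: 62.0
```

```bash
python3 - <<'E'
from h import *
c=cam('scene'); d=cam('side')
cv2.imwrite('pics/p2.png',np.hstack([cv2.resize(c[0][120:280,180:380],(400,320)),cv2.resize(d[0][90:250,110:310],(400,320))]))
E
```

```text
(no output)
```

View pics/p2.png

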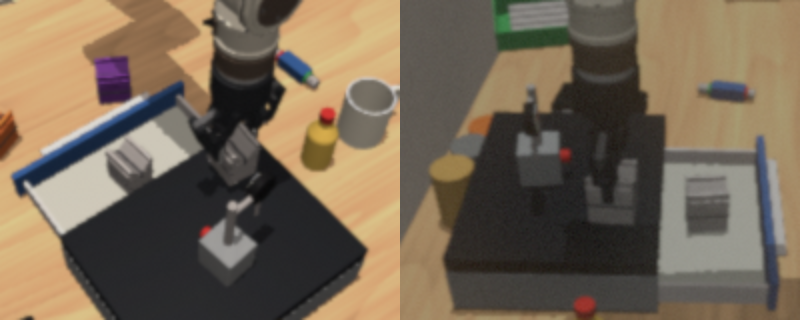

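Block held, over the plate and clear of the dial stand. Lowering it now.

>>> {"fn": "apply_moves", "kwargs": {"commands": [[0, 0, 0.3, 0], [0, 0, 0.3, 0], [0, 0, 0.2, 0], [0, 0, 0, 0], [0, 0, 0, 0]]}}

```text
clock: 6.33
eef_pos: [0.6907, 0.0526, 0.1457]
tool_rot: [0.0, 1.0, -0.0, -0.0]
ft_force: [-0.3, -0.3, -3.4]
grip_width: 0.0435
grasp_force: 61.9
```

>>> {"fn": "apply_moves", "kwargs": {"commands": [[0, 0, 0.05, 0], [0, 0, 0, 0], [0, 0, 0, 0], [0, 0, 0, 0], [0, 0, 0, 0]]}}

```text
clock: 6.75
eef_pos: [0.6909, 0.0526, 0.1455]
tool_rot: [0.0, 1.0, -0.0, -0.0]
ft_force: [-4.6, -1.2, 2.4]
grip_width: 0.0431
grasp_force: 61.0
```

>>> {"fn": "apply_moves", "kwargs": {"commands": [[0, 0, 0, 0], [0, 0, 0, 0], [0, 0, 0, 0], [0, 0, 0, 0], [0, 0, 0, 0]], "claw": 0.25}}

```text
clock: 7.17
eef_pos: [0.6913, 0.0526, 0.1456]
tool_rot: [0.0, 1.0, 0.0, 0.0]
ft_force: [-0.3, 0.1, -0.6]
grip_width: 0.0643
grasp_force: 0.0
```

>>> {"fn": "apply_moves", "kwargs": {"commands": [[0, 0, -0.3, 0], [0, 0, -0.6, 0], [0, 0, -0.8, 0], [0, 0, -0.8, 0], [0, 0, -0.3, 0]]}}

```text
clock: 7.58
eef_pos: [0.6922, 0.0527, 0.2047]
tool_rot: [0.0, 1.0, 0.0, 0.002]
ft_force: [-0.0, 0.0, 1.1]
grip_width: 0.0641
grasp_force: 0.0
```

>>> {"fn": "apply_moves", "kwargs": {"commands": [[0.7, -0.6, 0, 0], [0.7, -0.6, 0, 0], [0.7, -0.6, 0, 0], [0.7, -0.6, 0, 0], [0.7, -0.6, 0, 0]]}}

```text
clock: 8.0
eef_pos: [0.6203, -0.0079, 0.2012]
tool_rot: [-0.0, 1.0, -0.0, 0.0]
ft_force: [0.1, -0.5, 0.5]
grip_width: 0.064
grasp_force: 0.0
```

>>> {"fn": "apply_moves", "kwargs": {"commands": [[0.7, -0.6, 0, 0], [0.7, -0.6, 0, 0], [0.7, -0.7, 0, -0.066], [0, 0, 0, -0.067], [0, 0, 0, 0]]}}

```text
clock: 8.42
eef_pos: [0.5783, -0.0462, 0.2017]
tool_rot: [-0.069, 0.998, 0.0, 0.0]
ft_force: [0.1, -0.3, -0.0]
grip_width: 0.0642
grasp_force: 0.0
```

```bash
python3 - <<'E'
from h import *
c=cam('wrist'); np.savez('w2.npz',*c)
o=bot.get_obs(); print(o['clock'],np.round(o['eef_pos'],4),o['tool_rot'],-c[2].T@c[3])
cv2.imwrite('pics/w2.png',c[0])
E
```

```text
8.4667 [ 0.5789 -0.0458  0.2017] [-6.85117306e-02  9.97650240e-01  1.73696856e-05  3.75891163e-04] [ 0.50760105 -0.05493388  0.32131365]
```

View pics/w2.png

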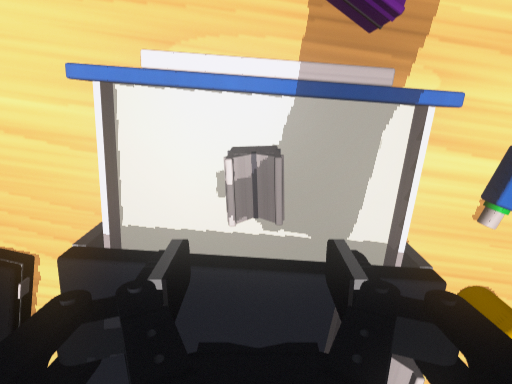

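Block B sits centred between the fingers (u 226–284, vertical edges) and no third block is present. Descending.

>>> {"fn": "apply_moves", "kwargs": {"commands": [[0, 0, 0.9, 0], [0, 0, 0.9, 0], [0, 0, 0.9, 0], [0, 0, 0.9, 0], [0, 0, 0.9, 0]]}}

```text
clock: 8.88
eef_pos: [0.5796, -0.0448, 0.1104]
tool_rot: [-0.069, 0.998, 0.0, 0.0]
ft_force: [0.4, -0.3, 0.2]
grip_width: 0.0641
grasp_force: 0.0
```

>>> {"fn": "apply_moves", "kwargs": {"commands": [[0, 0, 0.9, 0], [0, 0, 0.8, 0], [0, 0, 0.5, 0], [0, 0, 0.3, 0], [0, 0, 0, 0]]}}

```text
clock: 9.3
eef_pos: [0.5784, -0.045, 0.0599]
tool_rot: [-0.069, 0.998, 0.0, -0.001]
ft_force: [0.4, 0.7, -0.3]
grip_width: 0.0639
grasp_force: 0.0
```

>>> {"fn": "apply_moves", "kwargs": {"commands": [[0, 0, 0, 0], [0, 0, 0, 0], [0, 0, 0, 0], [0, 0, 0, 0], [0, 0, 0, 0]], "claw": 1}}

```text
clock: 9.72
eef_pos: [0.5802, -0.0458, 0.0627]
tool_rot: [-0.069, 0.998, -0.0, 0.001]
ft_force: [0.3, -1.8, 4.2]
grip_width: 0.0435
grasp_force: 61.6
```

>>> {"fn": "apply_moves", "kwargs": {"commands": [[0, 0, 0, 0], [0, 0, 0, 0], [0, 0, 0, 0], [0, 0, -0.5, 0], [0, 0, -0.5, 0]]}}

```text
clock: 10.13
eef_pos: [0.5771, -0.0448, 0.0803]
tool_rot: [-0.07, 0.998, 0.001, -0.002]
ft_force: [-0.1, -0.0, -2.6]
grip_width: 0.0437
grasp_force: 61.3
```

```bash
python3 - <<'E'
from h import *
d=np.load('w2.npz'); c=[d[f'arr_{i}'] for i in range(4)]
print('panel ends outer',[ray(c,*p,.056)[:2].round(4) for p in [(66,65),(463,94),(66,76),(462,105)]])
print('wall inner L',[ray(c,*p,.037)[:2].round(4) for p in [(107,90),(105,240)]],'R',[ray(c,*p,.037)[:2].round(4) for p in [(425,110),(402,250)]])
E
```

```text
panel ends outer [array([ 0.5031, -0.2048]), array([0.4809, 0.105 ]), array([ 0.5112, -0.205 ]), array([0.4891, 0.1068])]
wall inner L [array([ 0.5178, -0.1818]), array([ 0.6569, -0.1824])] R [array([0.4962, 0.0883]), array([0.6272, 0.1037])]
```

>>> {"fn": "apply_moves", "kwargs": {"commands": [[0, 0, -0.8, 0], [0, 0, -1, 0], [0, 0, -1, 0], [0, 0, -1, 0], [0, 0, -0.2, 0]]}}

```text
clock: 10.55
eef_pos: [0.5805, -0.0451, 0.1651]
tool_rot: [-0.07, 0.998, -0.0, 0.003]
ft_force: [1.4, -0.2, -2.7]
grip_width: 0.0434
grasp_force: 61.6
```

>>> {"fn": "apply_moves", "kwargs": {"commands": [[0, 0, 0, 0.066], [0, 0, 0, 0.067], [-0.5, -0.3, 0, 0], [-0.8, -0.4, 0, 0], [-0.8, -0.5, 0, 0]]}}

```text
clock: 10.97
eef_pos: [0.6203, -0.0686, 0.1603]
tool_rot: [-0.001, 1.0, 0.001, -0.001]
ft_force: [0.9, -1.0, -3.4]
grip_width: 0.0435
grasp_force: 61.4
```

>>> {"fn": "apply_moves", "kwargs": {"commands": [[-0.8, -0.5, 0, 0], [-0.8, -0.5, 0, 0], [-0.8, -0.5, 0, 0], [-0.7, -0.3, 0, 0], [-0.4, -0.2, 0, 0]]}}

```text
clock: 11.38
eef_pos: [0.6915, -0.1099, 0.1592]
tool_rot: [0.0, 1.0, 0.0, -0.001]
ft_force: [0.3, 0.4, -3.5]
grip_width: 0.0435
grasp_force: 61.3
```

>>> {"fn": "apply_moves", "kwargs": {"commands": [[0, 0, 0, 0], [0, 0, 0.3, 0], [0, 0, 0.25, 0], [0, 0, 0, 0], [0, 0, 0, 0]]}}

```text
clock: 11.8
eef_pos: [0.6897, -0.1088, 0.1492]
tool_rot: [-0.0, 1.0, 0.0, -0.001]
ft_force: [-0.2, 0.1, -3.8]
grip_width: 0.0433
grasp_force: 61.3
```

>>> {"fn": "apply_moves", "kwargs": {"commands": [[0, 0, 0.2, 0], [0, 0, 0.1, 0], [0, 0, 0, 0], [0, 0, 0, 0], [0, 0, 0, 0]]}}

```text
clock: 12.22
eef_pos: [0.691, -0.1094, 0.1445]
tool_rot: [0.0, 1.0, -0.0, 0.0]
ft_force: [0.6, 0.3, -3.8]
grip_width: 0.0431
grasp_force: 61.3
```

>>> {"fn": "apply_moves", "kwargs": {"commands": [[0, 0, 0.08, 0], [0, 0, 0, 0], [0, 0, 0, 0], [0, 0, 0, 0], [0, 0, 0, 0]]}}

```text
clock: 12.63
eef_pos: [0.691, -0.1094, 0.1427]
tool_rot: [0.0, 1.0, 0.0, 0.0]
ft_force: [0.2, 0.5, -3.2]
grip_width: 0.0434
grasp_force: 61.3
```

>>> {"fn": "apply_moves", "kwargs": {"commands": [[0, 0, 0.06, 0], [0, 0, 0.06, 0], [0, 0, 0, 0], [0, 0, 0, 0], [0, 0, 0, 0]]}}

```text
clock: 13.05
eef_pos: [0.6911, -0.1094, 0.1407]
tool_rot: [0.0, 1.0, -0.0, 0.0]
ft_force: [-1.4, 0.5, -0.6]
grip_width: 0.0437
grasp_force: 61.5
```

>>> {"fn": "apply_moves", "kwargs": {"commands": [[0, 0, 0.02, 0], [0, 0, 0, 0], [0, 0, 0, 0], [0, 0, 0, 0], [0, 0, 0, 0]], "claw": 0.25}}

```text
clock: 13.47
eef_pos: [0.6912, -0.1094, 0.1402]
tool_rot: [-0.0, 1.0, -0.0, 0.0]
ft_force: [-0.2, -0.3, -0.1]
grip_width: 0.0639
grasp_force: 0.0
```

>>> {"fn": "apply_moves", "kwargs": {"commands": [[0, 0, -0.3, 0], [0, 0, -0.6, 0], [0, 0, -0.8, 0], [0, 0, -0.8, 0], [0, 0, -0.8, 0]]}}

```text
clock: 13.88
eef_pos: [0.691, -0.1094, 0.2071]
tool_rot: [0.0, 1.0, -0.0, 0.0]
ft_force: [0.1, 0.1, -0.4]
grip_width: 0.0638
grasp_force: 0.0
```

>>> {"fn": "apply_moves", "kwargs": {"commands": [[0.8, 0, 0, 0], [1, 0, 0, 0], [1, 0, 0, 0], [1, 0, 0, 0], [1, 0, 0, 0]]}}

```text
clock: 14.3
eef_pos: [0.5942, -0.1094, 0.2065]
tool_rot: [-0.0, 1.0, -0.0, 0.0]
ft_force: [-0.2, 0.1, 0.6]
grip_width: 0.0642
grasp_force: 0.0
```

```bash
python3 - <<'E'
from h import *
c=cam('scene'); d=cam('side')
for k in (c,d):
    for g in gauges(k): print(g)
    print()
cv2.imwrite('pics/p3.png',np.hstack([cv2.resize(c[0][120:300,100:390],(400,248)),cv2.resize(d[0][90:270,110:400],(400,248))]))
E
```

```text
(89, (327, 152), 525, 310, 55, 27, 8)
(601, (459, 184), 842, 615, 237, 175, 29)
(108, (256, 170), 462, 63, 118, 14, -86)
(92, (305, 167), 541, 207, 57, 24, -15)
(73, (226, 187), 470, -57, 76, 13, -86)
(119, (199, 202), 483, -155, 96, 26, -86)
(149, (135, 258), 554, -396, 56, 23, -6)
```

View pics/p3.png

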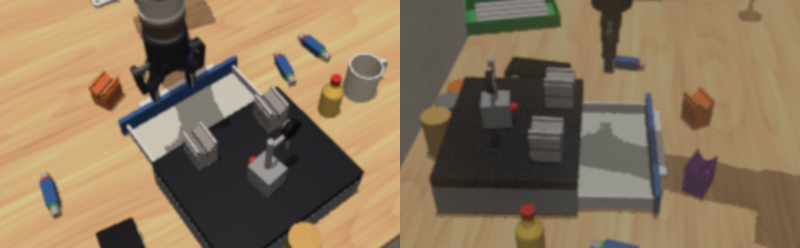

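Both blocks stand on the plate at (205,145) and (270,107) in the left half of the picture, and the drawer is empty. Three gauges remain on the bench; I'll take the far one first.

>>> {"fn": "apply_moves", "kwargs": {"commands": [[0.12, -0.95, 0, 0], [0.12, -0.95, 0, 0], [0.12, -0.95, 0, 0], [0.12, -0.95, 0, 0], [0.12, -0.95, 0, 0]]}}

```text
clock: 14.82
eef_pos: [0.5838, -0.2053, 0.2066]
tool_rot: [-0.0, 1.0, -0.0, 0.001]
ft_force: [0.5, -0.0, 0.0]
grip_width: 0.064
grasp_force: 0.0
```

>>> {"fn": "apply_moves", "kwargs": {"commands": [[0.12, -0.95, 0, 0], [0.12, -0.95, 0, 0], [0.12, -0.95, 0, 0], [0.12, -0.95, 0, 0], [0.12, -0.95, 0, 0]]}}

```text
clock: 15.23
eef_pos: [0.5716, -0.3006, 0.2064]
tool_rot: [-0.0, 1.0, -0.0, 0.001]
ft_force: [0.5, 0.3, -0.8]
grip_width: 0.0642
grasp_force: 0.0
```

>>> {"fn": "apply_moves", "kwargs": {"commands": [[0.12, -0.95, 0, 0], [0.12, -0.95, 0, 0], [0.12, -0.95, 0, 0], [0.12, -0.95, 0, 0], [0.12, -0.95, 0, 0]]}}

```text
clock: 15.65
eef_pos: [0.5595, -0.3957, 0.2063]
tool_rot: [-0.0, 1.0, -0.0, 0.001]
ft_force: [-0.6, 0.3, -0.2]
grip_width: 0.064
grasp_force: 0.0
```

>>> {"fn": "apply_moves", "kwargs": {"commands": [[0, 0, 0.5, 0], [0, 0, 0.5, 0], [0, 0, 0, 0], [0, 0, 0, 0], [0, 0, 0, 0]]}}

```text
clock: 16.07
eef_pos: [0.5594, -0.3933, 0.1858]
tool_rot: [-0.001, 1.0, 0.0, -0.0]
ft_force: [-0.4, -0.4, -0.1]
grip_width: 0.0639
grasp_force: 0.0
```

```bash
python3 - <<'E'
from h import *
c=cam('wrist'); o=bot.get_obs(); print(np.round(o['eef_pos'],4),o['tool_rot'].round(4) if hasattr(o['tool_rot'],'round') else o['tool_rot'])
for z in (.013,.026): print(gauges(c,z,300))
E
```

```text
[ 0.5596 -0.3935  0.1863] [-7.e-04  1.e+00 -0.e+00  2.e-04]
[(1446, (256, 181), 564, -394, 61, 25, -6)]
[(1446, (256, 181), 560, -394, 58, 24, -6)]
```

>>> {"fn": "apply_moves", "kwargs": {"commands": [[-0.1, 0, 0.9, 0.1], [0, 0, 0.9, 0], [0, 0, 0.9, 0], [0, 0, 0.9, 0], [0, 0, 0.9, 0]]}}

```text
clock: 16.53
eef_pos: [0.5617, -0.3939, 0.0961]
tool_rot: [0.052, 0.999, -0.0, 0.001]
ft_force: [0.1, 0.3, 0.0]
grip_width: 0.0642
grasp_force: 0.0
```

>>> {"fn": "apply_moves", "kwargs": {"commands": [[0, 0, 0.9, 0], [0, 0, 0.9, 0], [0, 0, 0.8, 0], [0, 0, 0.5, 0], [0, 0, 0.2, 0]]}}

```text
clock: 16.95
eef_pos: [0.5605, -0.3933, 0.0284]
tool_rot: [0.052, 0.999, 0.001, -0.001]
ft_force: [-0.0, -0.1, -0.4]
grip_width: 0.0642
grasp_force: 0.0
```

>>> {"fn": "apply_moves", "kwargs": {"commands": [[0, 0, 0, 0], [0, 0, 0, 0], [0, 0, 0, 0], [0, 0, 0, 0], [0, 0, 0, 0]], "claw": 1}}

```text
clock: 17.37
eef_pos: [0.562, -0.3951, 0.0318]
tool_rot: [0.052, 0.999, -0.001, 0.001]
ft_force: [-0.3, 0.8, 3.5]
grip_width: 0.0244
grasp_force: 62.5
```

>>> {"fn": "apply_moves", "kwargs": {"commands": [[0, 0, 0, 0], [0, 0, 0, 0], [0, 0, 0, 0], [0, 0, 0, 0], [0, 0, 0, 0]]}}

```text
clock: 17.78
eef_pos: [0.562, -0.3951, 0.0318]
tool_rot: [0.052, 0.999, -0.001, 0.001]
ft_force: [-0.3, 0.4, 5.1]
grip_width: 0.0246
grasp_force: 62.7
```

>>> {"fn": "apply_moves", "kwargs": {"commands": [[0, 0, -0.8, 0], [0, 0, -1, -0.1], [0, 0, -1, 0], [0, 0, -1, 0], [0, 0, -1, 0]]}}

```text
clock: 18.2
eef_pos: [0.5604, -0.394, 0.126]
tool_rot: [0.0, 1.0, 0.001, -0.001]
ft_force: [-0.4, -0.3, -1.4]
grip_width: 0.0241
grasp_force: 62.0
```

>>> {"fn": "apply_moves", "kwargs": {"commands": [[-0.05, 0.9, 0, 0], [-0.05, 0.9, 0, 0], [-0.05, 0.9, 0, 0], [-0.05, 0.9, 0, 0], [-0.05, 0.9, 0, 0]]}}

```text
clock: 18.62
eef_pos: [0.5654, -0.3034, 0.1253]
tool_rot: [0.0, 1.0, 0.0, -0.001]
ft_force: [1.3, 0.2, -2.0]
grip_width: 0.0241
grasp_force: 62.0
```

>>> {"fn": "apply_moves", "kwargs": {"commands": [[-0.05, 0.9, 0, 0], [-0.05, 0.9, 0, 0], [-0.05, 0.9, 0, 0], [-0.05, 0.9, 0, 0], [-0.05, 0.9, 0, 0]]}}

```text
clock: 19.03
eef_pos: [0.5705, -0.2133, 0.1253]
tool_rot: [0.0, 1.0, 0.0, -0.001]
ft_force: [-0.4, 0.6, -1.2]
grip_width: 0.0248
grasp_force: 62.0
```

>>> {"fn": "apply_moves", "kwargs": {"commands": [[-0.05, 0.9, 0, 0], [-0.05, 0.9, 0, 0], [-0.05, 0.9, 0, 0], [0, 0.9, 0, 0], [0, 0.9, 0, -0.07]]}}

```text
clock: 19.45
eef_pos: [0.5735, -0.1234, 0.1254]
tool_rot: [-0.037, 0.999, 0.0, -0.001]
ft_force: [1.1, 0.6, -1.3]
grip_width: 0.0246
grasp_force: 62.0
```

>>> {"fn": "apply_moves", "kwargs": {"commands": [[0, 0, 0, 0], [0, 0, 0, 0], [0, 0, 0, 0], [0, 0, 0, 0], [0, 0, 0, 0]]}}

```text
clock: 19.87
eef_pos: [0.5739, -0.1253, 0.1258]
tool_rot: [-0.036, 0.999, -0.0, -0.0]
ft_force: [0.4, -0.4, -2.1]
grip_width: 0.0246
grasp_force: 61.9
```

>>> {"fn": "apply_moves", "kwargs": {"commands": [[0, 0, 0.8, 0], [0, 0, 0.9, 0], [0, 0, 0.9, 0], [0, 0, 0.8, 0], [0, 0, 0.4, 0]]}}

```text
clock: 20.28
eef_pos: [0.5725, -0.1249, 0.0476]
tool_rot: [-0.036, 0.999, 0.0, -0.002]
ft_force: [-0.4, -0.1, -1.9]
grip_width: 0.0245
grasp_force: 61.9
```

>>> {"fn": "apply_moves", "kwargs": {"commands": [[0, 0, 0.15, 0], [0, 0, 0.1, 0], [0, 0, 0.05, 0], [0, 0, 0, 0], [0, 0, 0, 0]]}}

```text
clock: 20.7
eef_pos: [0.5748, -0.1246, 0.0449]
tool_rot: [-0.037, 0.999, -0.0, 0.001]
ft_force: [0.4, 0.4, -1.0]
grip_width: 0.0245
grasp_force: 61.9
```

>>> {"fn": "apply_moves", "kwargs": {"commands": [[0, 0, 0.05, 0], [0, 0, 0, 0], [0, 0, 0, 0], [0, 0, 0, 0], [0, 0, 0, 0]]}}

```text
clock: 21.12
eef_pos: [0.5748, -0.1245, 0.0438]
tool_rot: [-0.037, 0.999, -0.0, 0.001]
ft_force: [0.3, 0.2, 2.6]
grip_width: 0.0243
grasp_force: 62.4
```

>>> {"fn": "apply_moves", "kwargs": {"commands": [[0, 0, 0, 0], [0, 0, 0, 0], [0, 0, 0, 0], [0, 0, 0, 0], [0, 0, 0, 0]], "claw": 0.25}}

```text
clock: 21.53
eef_pos: [0.5738, -0.1244, 0.0427]
tool_rot: [-0.037, 0.999, 0.0, -0.0]
ft_force: [-0.4, -0.5, 0.1]
grip_width: 0.0639
grasp_force: 0.0
```

>>> {"fn": "apply_moves", "kwargs": {"commands": [[0, 0, -0.6, 0], [0, 0, -1, 0], [0, 0, -1, 0], [0, 0, -1, 0], [0, 0, -1, 0]]}}

```text
clock: 21.95
eef_pos: [0.5737, -0.1243, 0.1356]
tool_rot: [-0.037, 0.999, 0.0, -0.0]
ft_force: [0.2, 0.3, 0.5]
grip_width: 0.0641
grasp_force: 0.0
```

>>> {"fn": "apply_moves", "kwargs": {"commands": [[0, 0, -1, 0.07], [0, 0, -1, 0], [0, 0, -0.4, 0], [0.1, 0.9, 0, 0], [0.1, 0.9, 0, 0]]}}

```text
clock: 22.37
eef_pos: [0.5703, -0.0889, 0.1833]
tool_rot: [0.001, 1.0, -0.0, 0.001]
ft_force: [-0.2, 0.1, -0.4]
grip_width: 0.0642
grasp_force: 0.0
```

>>> {"fn": "apply_moves", "kwargs": {"commands": [[0.1, 1, 0, 0], [0.1, 1, 0, 0], [0.1, 1, 0, 0], [0.1, 1, 0, 0], [0.1, 1, 0, 0]]}}

```text
clock: 22.78
eef_pos: [0.5594, 0.0125, 0.1821]
tool_rot: [-0.0, 1.0, -0.0, -0.001]
ft_force: [0.1, -0.5, 0.4]
grip_width: 0.0639
grasp_force: 0.0
```

>>> {"fn": "apply_moves", "kwargs": {"commands": [[0.1, 1, 0, 0], [0.1, 1, 0, 0], [0.1, 1, 0, 0], [0.1, 1, 0, 0], [0.1, 1, 0, 0]]}}

```text
clock: 23.2
eef_pos: [0.5494, 0.1125, 0.1821]
tool_rot: [-0.0, 1.0, -0.0, -0.001]
ft_force: [0.9, -0.3, -0.2]
grip_width: 0.0639
grasp_force: 0.0
```

>>> {"fn": "apply_moves", "kwargs": {"commands": [[0, 1, 0, 0], [0, 1, 0, 0], [0, 1, 0, 0], [0, 1, 0, 0], [0, 1, 0, 0]]}}

```text
clock: 23.62
eef_pos: [0.5495, 0.2125, 0.182]
tool_rot: [-0.0, 1.0, -0.0, -0.001]
ft_force: [0.6, -0.4, 0.9]
grip_width: 0.064
grasp_force: 0.0
```

>>> {"fn": "apply_moves", "kwargs": {"commands": [[0, 0, 0, 0], [0, 0, 0, 0], [0, 0, 0, 0], [0, 0, 0, 0], [0, 0, 0, 0]]}}

```text
clock: 24.03
eef_pos: [0.55, 0.2106, 0.1828]
tool_rot: [0.001, 1.0, -0.0, -0.0]
ft_force: [-0.2, 0.7, 1.0]
grip_width: 0.0637
grasp_force: 0.0
```

```bash
python3 - <<'E'
from h import *
c=cam('wrist'); o=bot.get_obs(); print(np.round(o['eef_pos'],4),np.round(o['tool_rot'],4))
for z in (.013,.026): print(gauges(c,z,300))
S=cam('scene');print(gauges(S)); 
for uv in [(341,195),(364,178)]: print(ray(S,*uv,.05).round(3))
E
```

```text
[0.5501 0.2106 0.1829] [ 7.e-04  1.e+00 -1.e-04 -1.e-04]
[(1788, (59, 113), 490, 37, 107, 13, -86), (1719, (369, 159), 532, 313, 61, 24, 7), (1410, (253, 175), 549, 206, 60, 25, -12)]
[(1788, (59, 113), 489, 45, 102, 12, -86), (1719, (369, 159), 529, 308, 58, 23, 7), (1410, (253, 175), 546, 206, 57, 24, -12)]
[(97, (213, 40), -319, 315, 111, 54, -36), (79, (327, 152), 525, 311, 53, 23, 8), (601, (459, 184), 842, 615, 237, 175, 29), (332, (228, 186), 469, -40, 325, 16, -86), (90, (305, 167), 540, 207, 58, 24, -12), (125, (222, 216), 561, -123, 57, 24, 3)]
[0.712 0.21  0.05 ]
[0.7   0.313 0.05 ]
```

>>> {"fn": "apply_moves", "kwargs": {"commands": [[0.1, -0.23, 0.9, 0.1], [0, 0, 0.9, 0.1], [0, 0, 0.9, 0], [0, 0, 0.9, 0], [0, 0, 0.9, 0]]}}

```text
clock: 24.55
eef_pos: [0.5482, 0.2064, 0.0924]
tool_rot: [0.105, 0.994, 0.0, 0.0]
ft_force: [-0.5, 0.3, 1.2]
grip_width: 0.0642
grasp_force: 0.0
```

>>> {"fn": "apply_moves", "kwargs": {"commands": [[0, 0, 0.9, 0], [0, 0, 0.9, 0], [0, 0, 0.75, 0], [0, 0, 0.4, 0], [0, 0, 0.15, 0]]}}

```text
clock: 24.97
eef_pos: [0.5471, 0.2062, 0.0294]
tool_rot: [0.105, 0.994, -0.001, -0.001]
ft_force: [-0.2, -0.8, 0.1]
grip_width: 0.064
grasp_force: 0.0
```

>>> {"fn": "apply_moves", "kwargs": {"commands": [[0, 0, 0, 0], [0, 0, 0, 0], [0, 0, 0, 0], [0, 0, 0, 0], [0, 0, 0, 0]], "claw": 1}}

```text
clock: 25.38
eef_pos: [0.5491, 0.2073, 0.0325]
tool_rot: [0.105, 0.995, 0.001, 0.001]
ft_force: [-0.5, -1.4, 4.7]
grip_width: 0.0245
grasp_force: 62.0
```

>>> {"fn": "apply_moves", "kwargs": {"commands": [[0, 0, 0, 0], [0, 0, 0, 0], [0, 0, 0, 0], [0, 0, 0, 0], [0, 0, 0, 0]]}}

```text
clock: 25.8
eef_pos: [0.5491, 0.2073, 0.0325]
tool_rot: [0.105, 0.995, 0.001, 0.001]
ft_force: [-0.3, -0.6, 5.9]
grip_width: 0.0246
grasp_force: 62.1
```

>>> {"fn": "apply_moves", "kwargs": {"commands": [[0, 0, -0.8, 0], [0, 0, -1, 0.0], [0, 0, -1, -0.1], [0, 0, -1, -0.1], [0, 0, -0.9, 0]]}}

```text
clock: 26.22
eef_pos: [0.5478, 0.2071, 0.1258]
tool_rot: [-0.002, 1.0, 0.0, -0.0]
ft_force: [0.6, -0.1, -2.6]
grip_width: 0.0246
grasp_force: 61.2
```

>>> {"fn": "apply_moves", "kwargs": {"commands": [[-0.07, -0.84, 0, 0], [-0.07, -0.84, 0, 0], [-0.07, -0.84, 0, 0], [-0.07, -0.84, 0, 0], [-0.07, -0.84, 0, 0]]}}

```text
clock: 26.63
eef_pos: [0.5546, 0.1224, 0.1247]
tool_rot: [-0.0, 1.0, 0.0, -0.0]
ft_force: [0.5, 0.5, -1.0]
grip_width: 0.0245
grasp_force: 61.3
```

>>> {"fn": "apply_moves", "kwargs": {"commands": [[-0.07, -0.84, 0, 0], [-0.07, -0.84, 0, 0], [-0.07, -0.84, 0, 0], [-0.07, -0.84, 0, 0], [-0.07, -0.84, 0, 0]]}}

```text
clock: 27.05
eef_pos: [0.5616, 0.0383, 0.1246]
tool_rot: [-0.0, 1.0, 0.0, -0.0]
ft_force: [0.6, -0.6, -1.4]
grip_width: 0.0244
grasp_force: 61.3
```

>>> {"fn": "apply_moves", "kwargs": {"commands": [[-0.07, -0.84, 0, 0], [-0.07, -0.84, 0, 0], [-0.07, -0.84, 0, 0], [-0.07, -0.84, 0, 0], [-0.07, -0.84, 0, -0.07]]}}

```text
clock: 27.47
eef_pos: [0.5687, -0.0457, 0.1246]
tool_rot: [-0.037, 0.999, 0.0, -0.0]
ft_force: [-0.3, -0.6, -1.7]
grip_width: 0.0245
grasp_force: 61.2
```

>>> {"fn": "apply_moves", "kwargs": {"commands": [[0, 0, 0, 0], [0, 0, 0, 0], [0, 0, 0, 0], [0, 0, 0, 0], [0, 0, 0, 0]]}}

```text
clock: 27.88
eef_pos: [0.5689, -0.0441, 0.1248]
tool_rot: [-0.037, 0.999, 0.0, -0.0]
ft_force: [-0.1, 0.2, -1.7]
grip_width: 0.0245
grasp_force: 61.2
```

>>> {"fn": "apply_moves", "kwargs": {"commands": [[0, 0, 0.8, 0], [0, 0, 0.9, 0], [0, 0, 0.9, 0], [0, 0, 0.8, 0], [0, 0, 0.4, 0]]}}

```text
clock: 28.3
eef_pos: [0.5676, -0.0441, 0.0468]
tool_rot: [-0.037, 0.999, 0.0, -0.002]
ft_force: [-0.1, -0.1, -0.8]
grip_width: 0.0244
grasp_force: 61.2
```

>>> {"fn": "apply_moves", "kwargs": {"commands": [[0, 0, 0.1, 0], [0, 0, 0.08, 0], [0, 0, 0, 0], [0, 0, 0, 0], [0, 0, 0, 0]]}}

```text
clock: 28.72
eef_pos: [0.5699, -0.0451, 0.0464]
tool_rot: [-0.037, 0.999, -0.0, 0.001]
ft_force: [-0.5, -0.1, -0.9]
grip_width: 0.0247
grasp_force: 61.2
```

>>> {"fn": "apply_moves", "kwargs": {"commands": [[0, 0, 0.04, 0], [0, 0, 0, 0], [0, 0, 0, 0], [0, 0, 0, 0], [0, 0, 0, 0]]}}

```text
clock: 29.13
eef_pos: [0.569, -0.045, 0.0446]
tool_rot: [-0.037, 0.999, -0.0, 0.0]
ft_force: [0.2, 1.2, -1.3]
grip_width: 0.0241
grasp_force: 61.2
```

>>> {"fn": "apply_moves", "kwargs": {"commands": [[0, 0, 0.04, 0], [0, 0, 0, 0], [0, 0, 0, 0], [0, 0, 0, 0], [0, 0, 0, 0]]}}

```text
clock: 29.55
eef_pos: [0.5692, -0.045, 0.0444]
tool_rot: [-0.037, 0.999, -0.0, 0.0]
ft_force: [-2.7, 0.1, 5.3]
grip_width: 0.0245
grasp_force: 62.0
```

>>> {"fn": "apply_moves", "kwargs": {"commands": [[0, 0, 0, 0], [0, 0, 0, 0], [0, 0, 0, 0], [0, 0, 0, 0], [0, 0, 0, 0]], "claw": 0.25}}

```text
clock: 29.97
eef_pos: [0.569, -0.045, 0.0435]
tool_rot: [-0.037, 0.999, 0.0, -0.0]
ft_force: [0.4, 0.4, 0.2]
grip_width: 0.0638
grasp_force: 0.0
```

>>> {"fn": "apply_moves", "kwargs": {"commands": [[0, 0, -0.6, 0], [0, 0, -1, 0], [0, 0, -1, 0], [0, 0, -1, 0], [0, 0, -1, 0]]}}

```text
clock: 30.38
eef_pos: [0.5688, -0.045, 0.1364]
tool_rot: [-0.037, 0.999, 0.0, -0.0]
ft_force: [0.5, -0.5, -0.4]
grip_width: 0.0642
grasp_force: 0.0
```

>>> {"fn": "apply_moves", "kwargs": {"commands": [[0, 0, -1, 0.07], [0, 0, -1, 0], [0, 0, -0.4, 0], [0.1, 0.9, 0, 0], [0.1, 0.9, 0, 0]]}}

```text
clock: 30.8
eef_pos: [0.5655, -0.0094, 0.1841]
tool_rot: [0.001, 1.0, -0.0, 0.001]
ft_force: [-0.5, -0.2, -1.0]
grip_width: 0.0644
grasp_force: 0.0
```

>>> {"fn": "apply_moves", "kwargs": {"commands": [[0.1, 1, 0, 0], [0.1, 1, 0, 0], [0.1, 1, 0, 0], [0.1, 1, 0, 0], [0.1, 1, 0, 0]]}}

```text
clock: 31.22
eef_pos: [0.5545, 0.0919, 0.1829]
tool_rot: [-0.0, 1.0, -0.0, -0.001]
ft_force: [-0.2, -0.3, 0.4]
grip_width: 0.064
grasp_force: 0.0
```

>>> {"fn": "apply_moves", "kwargs": {"commands": [[0.1, 1, 0, 0], [0.1, 1, 0, 0], [0.1, 1, 0, 0], [0.1, 1, 0, 0], [0.1, 1, 0, 0]]}}

```text
clock: 31.63
eef_pos: [0.5445, 0.1919, 0.1828]
tool_rot: [-0.0, 1.0, -0.0, -0.001]
ft_force: [0.0, -0.6, 0.6]
grip_width: 0.0638
grasp_force: 0.0
```

>>> {"fn": "apply_moves", "kwargs": {"commands": [[0.15, 1, 0, 0], [0.15, 1, 0, 0], [0.15, 1, 0, 0], [0.15, 1, 0, 0], [0.15, 1, 0, 0]]}}

```text
clock: 32.05
eef_pos: [0.5295, 0.2918, 0.1828]
tool_rot: [-0.0, 1.0, -0.0, -0.001]
ft_force: [0.5, 0.1, -0.4]
grip_width: 0.0642
grasp_force: 0.0
```

>>> {"fn": "apply_moves", "kwargs": {"commands": [[0, 0.9, 0, 0], [0, 0, 0, 0], [0, 0, 0, 0], [0, 0, 0, 0], [0, 0, 0, 0]]}}

```text
clock: 32.47
eef_pos: [0.53, 0.3081, 0.1833]
tool_rot: [0.0, 1.0, -0.0, -0.0]
ft_force: [0.6, -0.1, 0.6]
grip_width: 0.0637
grasp_force: 0.0
```

```bash
python3 - <<'E'
from h import *
c=cam('wrist'); o=bot.get_obs(); print(np.round(o['eef_pos'],4),np.round(o['tool_rot'],4),np.round(o['joint_pos'],2))
for z in (.013,.026): print(gauges(c,z,300))
S=cam('scene');print(gauges(S)); 
E
```

```text
[0.5301 0.308  0.1835] [ 6.e-04  1.e+00 -3.e-04 -2.e-04] [ 0.53  0.5   0.2   1.27 -0.    0.53]
[(1504, (258, 181), 533, 309, 60, 25, 8)]
[(1504, (258, 181), 530, 309, 57, 24, 8)]
[(172, (210, 40), -324, 305, 156, 79, -44), (84, (327, 152), 525, 310, 55, 25, 8), (600, (459, 184), 842, 615, 237, 175, 29), (329, (228, 186), 469, -40, 324, 14, -86), (111, (243, 202), 553, -42, 57, 26, 3), (125, (222, 216), 561, -123, 57, 24, 3)]
```

>>> {"fn": "apply_moves", "kwargs": {"commands": [[-0.07, 0.05, 0.9, -0.066], [0, 0, 0.9, -0.066], [0, 0, 0.9, 0], [0, 0, 0.9, 0], [0, 0, 0.9, 0]]}}

```text
clock: 32.98
eef_pos: [0.5317, 0.3092, 0.0932]
tool_rot: [-0.068, 0.998, 0.0, 0.0]
ft_force: [0.6, 0.3, 0.4]
grip_width: 0.0638
grasp_force: 0.0
```

>>> {"fn": "apply_moves", "kwargs": {"commands": [[0, 0, 0.9, 0], [0, 0, 0.9, 0], [0, 0, 0.75, 0], [0, 0, 0.4, 0], [0, 0, 0.15, 0]]}}

```text
clock: 33.4
eef_pos: [0.5306, 0.3088, 0.0301]
tool_rot: [-0.069, 0.998, -0.001, -0.001]
ft_force: [-0.1, 0.1, -0.3]
grip_width: 0.0642
grasp_force: 0.0
```

>>> {"fn": "apply_moves", "kwargs": {"commands": [[0, 0, 0, 0], [0, 0, 0, 0], [0, 0, 0, 0], [0, 0, 0, 0], [0, 0, 0, 0]], "claw": 1}}

```text
clock: 33.82
eef_pos: [0.5324, 0.3105, 0.0334]
tool_rot: [-0.069, 0.998, 0.001, 0.001]
ft_force: [-0.2, -0.3, 5.6]
grip_width: 0.0243
grasp_force: 61.9
```

>>> {"fn": "apply_moves", "kwargs": {"commands": [[0, 0, 0, 0], [0, 0, 0, 0], [0, 0, 0, 0], [0, 0, 0, 0], [0, 0, 0, 0]]}}

```text
clock: 34.23
eef_pos: [0.5324, 0.3105, 0.0334]
tool_rot: [-0.069, 0.998, 0.001, 0.001]
ft_force: [-0.7, -0.7, 6.1]
grip_width: 0.0244
grasp_force: 62.0
```

>>> {"fn": "apply_moves", "kwargs": {"commands": [[0, 0, -0.8, 0], [0, 0, -1, 0.0], [0, 0, -1, 0.066], [0, 0, -1, 0.066], [0, 0, -0.9, 0]]}}

```text
clock: 34.65
eef_pos: [0.5311, 0.31, 0.1266]
tool_rot: [0.001, 1.0, 0.0, -0.0]
ft_force: [0.3, -0.3, -1.6]
grip_width: 0.0242
grasp_force: 61.2
```

>>> {"fn": "apply_moves", "kwargs": {"commands": [[-0.1, -0.91, 0, 0], [-0.1, -0.91, 0, 0], [-0.1, -0.91, 0, 0], [-0.1, -0.91, 0, 0], [-0.1, -0.91, 0, 0]]}}

```text
clock: 35.07
eef_pos: [0.541, 0.2183, 0.1254]
tool_rot: [-0.0, 1.0, -0.0, -0.0]
ft_force: [0.9, -0.3, -1.3]
grip_width: 0.0247
grasp_force: 61.2
```

>>> {"fn": "apply_moves", "kwargs": {"commands": [[-0.1, -0.91, 0, 0], [-0.1, -0.91, 0, 0], [-0.1, -0.91, 0, 0], [-0.1, -0.91, 0, 0], [-0.1, -0.91, 0, 0]]}}

```text
clock: 35.48
eef_pos: [0.551, 0.1272, 0.1254]
tool_rot: [-0.0, 1.0, 0.0, -0.0]
ft_force: [0.4, -0.1, -1.2]
grip_width: 0.0248
grasp_force: 61.2
```

>>> {"fn": "apply_moves", "kwargs": {"commands": [[-0.11, -0.91, 0, 0], [-0.11, -0.91, 0, 0], [-0.11, -0.91, 0, 0], [-0.11, -0.91, 0, 0], [-0.11, -0.91, 0, -0.07]]}}

```text
clock: 35.9
eef_pos: [0.5621, 0.0363, 0.1254]
tool_rot: [-0.037, 0.999, 0.0, -0.0]
ft_force: [-0.6, 0.1, -1.3]
grip_width: 0.0243
grasp_force: 61.2
```

>>> {"fn": "apply_moves", "kwargs": {"commands": [[0, 0, 0, 0], [0, 0, 0, 0], [0, 0, 0, 0], [0, 0, 0, 0], [0, 0, 0, 0]]}}

```text
clock: 36.32
eef_pos: [0.5622, 0.0379, 0.1256]
tool_rot: [-0.037, 0.999, 0.0, -0.0]
ft_force: [-0.7, 0.4, -2.1]
grip_width: 0.0246
grasp_force: 61.2
```

>>> {"fn": "apply_moves", "kwargs": {"commands": [[0, -0.15, 0.8, 0], [0, 0, 0.9, 0], [0, 0, 0.9, 0], [0, 0, 0.8, 0], [0, 0, 0.4, 0]]}}

```text
clock: 36.73
eef_pos: [0.5611, 0.0347, 0.0476]
tool_rot: [-0.037, 0.999, 0.0, -0.002]
ft_force: [-1.2, -0.5, -1.2]
grip_width: 0.024
grasp_force: 61.2
```

>>> {"fn": "apply_moves", "kwargs": {"commands": [[0, 0, 0.1, 0], [0, 0, 0.08, 0], [0, 0, 0, 0], [0, 0, 0, 0], [0, 0, 0, 0]]}}

```text
clock: 37.15
eef_pos: [0.5635, 0.0341, 0.0472]
tool_rot: [-0.037, 0.999, 0.0, 0.001]
ft_force: [0.5, 0.1, -2.1]
grip_width: 0.0243
grasp_force: 61.2
```

>>> {"fn": "apply_moves", "kwargs": {"commands": [[0, 0, 0.05, 0], [0, 0, 0, 0], [0, 0, 0, 0], [0, 0, 0, 0], [0, 0, 0, 0]]}}

```text
clock: 37.57
eef_pos: [0.5627, 0.034, 0.0454]
tool_rot: [-0.037, 0.999, -0.0, 0.0]
ft_force: [-0.5, 0.2, 0.5]
grip_width: 0.0243
grasp_force: 61.3
```

>>> {"fn": "apply_moves", "kwargs": {"commands": [[0, 0, 0.03, 0], [0, 0, 0, 0], [0, 0, 0, 0], [0, 0, 0, 0], [0, 0, 0, 0]]}}

```text
clock: 37.98
eef_pos: [0.5628, 0.034, 0.0453]
tool_rot: [-0.037, 0.999, -0.0, 0.0]
ft_force: [-2.2, -0.5, 5.2]
grip_width: 0.0245
grasp_force: 62.0
```

>>> {"fn": "apply_moves", "kwargs": {"commands": [[0, 0, 0, 0], [0, 0, 0, 0], [0, 0, 0, 0], [0, 0, 0, 0], [0, 0, 0, 0]], "claw": 0.25}}

```text
clock: 38.4
eef_pos: [0.5626, 0.034, 0.0443]
tool_rot: [-0.037, 0.999, -0.0, -0.0]
ft_force: [-0.6, 0.0, -0.6]
grip_width: 0.0643
grasp_force: 0.0
```

>>> {"fn": "apply_moves", "kwargs": {"commands": [[0, 0, -0.6, 0], [0, 0, -1, 0], [0, 0, -1, 0], [0, 0, -1, 0], [0, 0, -1, 0]]}}

```text
clock: 38.82
eef_pos: [0.5624, 0.034, 0.1372]
tool_rot: [-0.037, 0.999, -0.0, -0.0]
ft_force: [0.2, -0.1, -0.9]
grip_width: 0.0638
grasp_force: 0.0
```

>>> {"fn": "apply_moves", "kwargs": {"commands": [[0.62, -0.39, -0.5, 0], [0.62, -0.39, 0, 0], [0.62, -0.39, 0, 0], [0.62, -0.39, 0, 0], [0.62, -0.39, 0, 0]], "claw": 1}}

```text
clock: 39.23
eef_pos: [0.5031, -0.0097, 0.1465]
tool_rot: [-0.037, 0.999, 0.0, 0.0]
ft_force: [-0.4, 0.4, -0.1]
grip_width: 0.0034
grasp_force: 0.0
```

>>> {"fn": "apply_moves", "kwargs": {"commands": [[0.62, -0.39, 0, 0], [0.62, -0.39, 0, 0], [0.62, -0.39, 0, 0], [0.62, -0.39, 0, 0], [0.62, -0.39, 0, 0]]}}

```text
clock: 39.65
eef_pos: [0.4441, -0.0532, 0.1465]
tool_rot: [-0.037, 0.999, -0.0, 0.0]
ft_force: [-0.4, 0.8, -0.7]
grip_width: -0.0004
grasp_force: 0.0
```

>>> {"fn": "apply_moves", "kwargs": {"commands": [[0, 0, 0, 0], [0, 0, 0, 0], [0, 0, 0, 0], [0, 0, 0, 0], [0, 0, 0, 0]]}}

```text
clock: 40.07
eef_pos: [0.4453, -0.0525, 0.1465]
tool_rot: [-0.037, 0.999, 0.0, 0.0]
ft_force: [-0.1, 1.0, 0.0]
grip_width: -0.0001
grasp_force: 0.0
```

```bash
python3 - <<'E'
from h import *
S=cam('scene');D=cam('side'); o=bot.get_obs(); print(np.round(o['eef_pos'],4),np.round(o['tool_rot'],4))
print(gauges(S)); print([g for g in gauges(D,amin=15)])
d=np.load('w0.npz'); c=[d[f'arr_{i}'] for i in range(4)]; print('purple',[ray(c,*p,.06)[:2].round(3) for p in [(131,170),(200,132),(172,187),(155,116)]])
print('strip edge',[ray(c,*p,.054)[:2].round(4) for p in [(229,125),(245,300)]])
cv2.imwrite('pics/p4.png',np.hstack([cv2.resize(S[0][120:300,100:390],(400,248)),cv2.resize(D[0][90:270,110:400],(400,248))]))
E
```

```text
[ 0.4451 -0.0525  0.1464] [-0.037   0.9993  0.      0.    ]
[(603, (459, 184), 842, 615, 237, 175, 29), (323, (227, 186), 469, -40, 324, 14, -86), (117, (264, 190), 547, 38, 57, 25, 6), (111, (243, 202), 553, -42, 57, 26, 3), (125, (222, 216), 561, -123, 57, 24, 3)]
[(43, (265, 178), 577, -150, 49, 10, 6), (74, (266, 196), 568, -68, 49, 18, 6), (89, (267, 215), 561, 11, 52, 16, 5)]
purple [array([0.374, 0.005]), array([0.444, 0.042]), array([ 0.413, -0.013]), array([0.402, 0.057])]
strip edge [array([0.4715, 0.0482]), array([ 0.4852, -0.1481])]
```

View pics/p4.png

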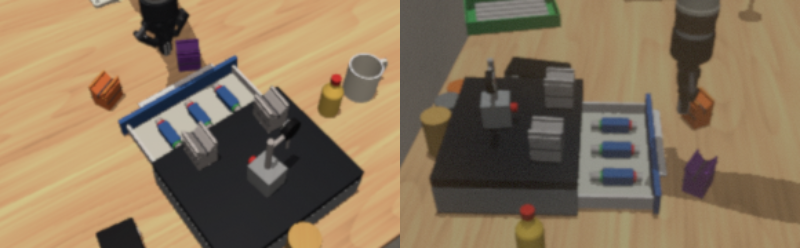

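All three gauges lie flat and apart in the drawer and the blocks stand on the plate. Now lower the closed fingers in front of the pull and push.

>>> {"fn": "apply_moves", "kwargs": {"commands": [[0, 0.65, 0.8, 0], [0, 0, 0.9, 0], [0, 0, 0.9, 0], [0, 0, 0.9, 0], [0, 0, 0.7, 0]]}}

```text
clock: 40.58
eef_pos: [0.4434, -0.0395, 0.0612]
tool_rot: [-0.037, 0.999, 0.0, -0.0]
ft_force: [-0.6, 0.2, -0.2]
grip_width: 0.0002
grasp_force: 0.0
```

>>> {"fn": "apply_moves", "kwargs": {"commands": [[-0.2, 0, 0, 0], [-0.25, 0, 0, 0], [-0.25, 0, 0, 0], [-0.25, 0, 0, 0], [-0.25, 0, 0, 0]]}}

```text
clock: 41.0
eef_pos: [0.4682, -0.0382, 0.0633]
tool_rot: [-0.037, 0.999, -0.0, 0.0]
ft_force: [-1.7, -0.8, 2.2]
grip_width: 0.0004
grasp_force: 1.4
```

>>> {"fn": "apply_moves", "kwargs": {"commands": [[-0.25, 0, 0, 0], [-0.25, 0, 0, 0], [-0.25, 0, 0, 0], [-0.25, 0, 0, 0], [-0.25, 0, 0, 0]]}}

```text
clock: 41.42
eef_pos: [0.493, -0.0364, 0.0625]
tool_rot: [-0.037, 0.999, -0.0, -0.0]
ft_force: [-2.4, -1.4, 2.0]
grip_width: 0.0001
grasp_force: 1.4
```

>>> {"fn": "apply_moves", "kwargs": {"commands": [[-0.3, 0, 0, 0], [-0.3, 0, 0, 0], [-0.3, 0, 0, 0], [-0.3, 0, 0, 0], [-0.3, 0, 0, 0]]}}

```text
clock: 41.83
eef_pos: [0.5231, -0.0342, 0.0625]
tool_rot: [-0.037, 0.999, -0.0, -0.0]
ft_force: [-3.5, -1.3, 1.6]
grip_width: 0.0001
grasp_force: 1.4
```

>>> {"fn": "apply_moves", "kwargs": {"commands": [[-0.3, 0, 0, 0], [-0.3, 0, 0, 0], [-0.3, 0, 0, 0], [-0.3, 0, 0, 0], [-0.3, 0, 0, 0]]}}

```text
clock: 42.25
eef_pos: [0.5529, -0.032, 0.0624]
tool_rot: [-0.037, 0.999, -0.0, -0.0]
ft_force: [-3.2, -2.1, 0.6]
grip_width: -0.0001
grasp_force: 1.5
```

>>> {"fn": "apply_moves", "kwargs": {"commands": [[-0.3, 0, 0, 0], [-0.3, 0, 0, 0], [-0.25, 0, 0, 0], [-0.2, 0, 0, 0], [-0.2, 0, 0, 0]]}}

```text
clock: 42.67
eef_pos: [0.5777, -0.0301, 0.0624]
tool_rot: [-0.037, 0.999, -0.0, -0.0]
ft_force: [-2.5, -2.9, 0.5]
grip_width: 0.0
grasp_force: 1.4
```

>>> {"fn": "apply_moves", "kwargs": {"commands": [[-0.15, 0, 0, 0], [-0.15, 0, 0, 0], [-0.15, 0, 0, 0], [-0.1, 0, 0, 0], [-0.1, 0, 0, 0]]}}

```text
clock: 43.08
eef_pos: [0.5895, -0.0291, 0.0623]
tool_rot: [-0.037, 0.999, 0.0, -0.001]
ft_force: [-7.5, -2.0, 4.2]
grip_width: -0.0
grasp_force: 3.6
```

>>> {"fn": "apply_moves", "kwargs": {"commands": [[-0.1, 0, 0, 0], [-0.1, 0, 0, 0], [-0.1, 0, 0, 0], [-0.1, 0, 0, 0], [0, 0, 0, 0]]}}

```text
clock: 43.5
eef_pos: [0.5979, -0.0285, 0.0625]
tool_rot: [-0.037, 0.999, 0.0, -0.0]
ft_force: [-1.3, -1.4, -1.3]
grip_width: 0.0001
grasp_force: 1.0
```

>>> {"fn": "apply_moves", "kwargs": {"commands": [[-0.1, 0, 0, 0], [-0.1, 0, 0, 0], [-0.05, 0, 0, 0], [0, 0, 0, 0], [0, 0, 0, 0]]}}

```text
clock: 43.92
eef_pos: [0.6018, -0.0282, 0.0624]
tool_rot: [-0.037, 0.999, 0.0, -0.002]
ft_force: [-7.6, -0.8, 3.8]
grip_width: 0.0
grasp_force: 3.6
```

>>> {"fn": "apply_moves", "kwargs": {"commands": [[-0.08, 0, 0, 0], [0, 0, 0, 0], [0, 0, 0, 0], [0, 0, 0, 0], [0, 0, 0, 0]]}}

```text
clock: 44.33
eef_pos: [0.6019, -0.0281, 0.0623]
tool_rot: [-0.037, 0.999, 0.0, -0.003]
ft_force: [-10.8, -2.5, 7.1]
grip_width: -0.0001
grasp_force: 5.4
```

```bash
python3 - <<'E'
from h import *
o=bot.get_obs(); print(np.round(o['eef_pos'],4),o['ft_force'])
E
```

```text
[ 0.6019 -0.0281  0.0623] [-10.79586423  -2.51629044   7.05908888]
```

>>> {"fn": "apply_moves", "kwargs": {"commands": [[-0.15, 0, 0, 0], [0, 0, 0, 0], [0, 0, 0, 0], [0, 0, 0, 0], [0, 0, 0, 0]]}}

```text
clock: 44.75
eef_pos: [0.602, -0.0281, 0.0622]
tool_rot: [-0.036, 0.999, -0.0, -0.006]
ft_force: [-17.7, -2.4, 11.5]
grip_width: -0.0002
grasp_force: 8.9
```

>>> {"fn": "apply_moves", "kwargs": {"commands": [[0.4, 0, 0, 0], [0.6, 0, 0, 0], [1, 0, 0, 0], [1, 0, 0, 0], [1, 0, 0, 0]]}}

```text
clock: 45.17
eef_pos: [0.5293, -0.0331, 0.063]
tool_rot: [-0.037, 0.999, 0.0, 0.002]
ft_force: [-0.0, -0.2, 0.1]
grip_width: 0.0002
grasp_force: 0.0
```

>>> {"fn": "apply_moves", "kwargs": {"commands": [[0.5, 0, -1, 0], [0, 0, -1, 0], [0, 0, -1, 0], [0, 0, -1, 0], [0, 0, -1, 0]]}}

```text
clock: 45.58
eef_pos: [0.5198, -0.0338, 0.1643]
tool_rot: [-0.037, 0.999, 0.0, 0.002]
ft_force: [0.9, -0.3, 0.4]
grip_width: 0.0001
grasp_force: 0.0
```

>>> {"fn": "apply_moves", "kwargs": {"commands": [[0, 0, 0, 0], [0, 0, 0, 0], [0, 0, 0, 0], [0, 0, 0, 0], [0, 0, 0, 0]]}}

```text
clock: 46.0
eef_pos: [0.5176, -0.0342, 0.1613]
tool_rot: [-0.037, 0.999, 0.0, -0.001]
ft_force: [-0.3, 0.0, 0.3]
grip_width: 0.0001
grasp_force: 0.0
```

```bash
python3 - <<'E'
from h import *
S=cam('scene');D=cam('side')
for g in gauges(S): print(g)
print('plate front scene',ray(S,211,238,.09)[:2],ray(S,301,184,.09)[:2])
cv2.imwrite('pics/p5.png',np.hstack([cv2.resize(S[0][120:300,100:390],(400,248)),cv2.resize(D[0][90:270,110:400],(400,248))]))
E
```

```text
(603, (459, 184), 842, 615, 237, 175, 29)
plate front scene [ 0.65469682 -0.19729529] [0.63640091 0.11227604]
```

View pics/p5.png

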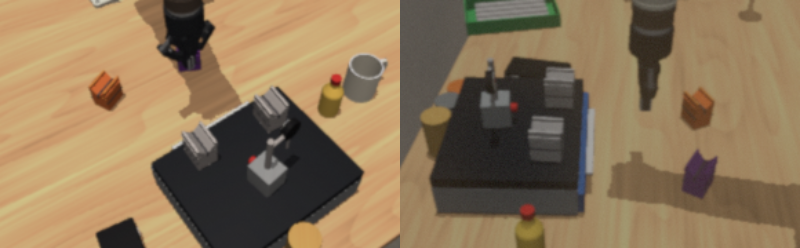

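The drawer is flush with the plate front, both blocks stand on the plate, nothing else has moved, and the robot is clear. Handing in.

```bash
python3 -c "
from workcell import bot
print(bot.job_done())"
```

```text
the job is handed in; nothing more can be done
None
```

I moved both V-blocks onto the plate, laid all three plug gauges flat and apart in the drawer, and pushed the drawer fully home. I then handed the job in at about 46 s on the clock.

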